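Drift the strap into line and bolt it

ROBOT

A 6-joint arm with a two-finger parallel gripper is mounted at the origin on a cart in front of the work surface, level with it; the furniture and walls round the work are solid. World frame = base frame: x ahead of the robot, y to its left, z up, the work surface at z = 0. Lengths are in mm, angles in rad, forces in N, time in s.
With the tool pointing down it reaches from about 350 to 875 mm from the base axis. Payload 4.2 kg.
Tool frame: the origin (TCP) lies midway between the tips of the shut fingers; the grasp point (between the pads) lies 19 mm behind it; z points along the fingers, y is the line along which they close (so a half turn about z gives the same grasp; the last joint's range is limited). The gripper opens to 85 mm and grips with 20 to 120 N. Pads are 22 mm wide; open, the fingers measure 114 mm over their backs; the gripper's body (76 mm by 85 mm) begins 54 mm behind the grasp point. The pads swing forward as they close: fully open they stand 13 mm farther back than shut.
Start: joints at [-0.869, 0.385, 0.008, 0, -1.194, -0.259], TCP at [267.806, -564.694, 195.112] pointing down, gripper open.
Joint ranges: [-3.14, 3.14], [-1.21, 2.06], [-1.07, 1.41], [-3.16, 2.05], [-2.99, -0.16], [-3.1, 3.1]. Speed limits (rad/s): [2.79, 2.79, 3.14, 3.14, 3.14, 3.14].

INTERFACE

Orientations are given as a unit quaternion [x, y, z, w].
In Python, from bench import * gives the robot as it stands.
- The arm moves only by the tool drive_tool, never from a script. Its argument "plan" is a list that holds one entry, the list of rows, each a list of 5 numbers: the closure, from -1 (fully open) to 1 (shut), then the shift along the world's x, y, z in mm, then the turn about the world's z in degrees. A call has 1 to 20 rows; each row shifts and turns the commanded pose from where the row before left it; what a row does not reach is not made up. A row lasts 1/12 s, in which the tool goes at most 41.7 mm and 7.16 degrees, less where a joint would pass 70% of its speed; a pose out of reach is approached as far as the arm can. A call is refused whole if a number of a shift passes 41.7 or a number of a turn 7.16, either way. A call with a gripper value outside its range is refused whole. The fingers move at their own pace and stop on an object; the grip force is fixed at half the most. Time passes only in rows, so rows that do not move let the fingers close. It gives the time, the measured TCP pose, the force, the opening and the grip force at its end, in the units of the state.
- read_state(): the state, without advancing time (a new reading comes with each control period).
- get_image(name): name is "side" or "top"; returns (picture, depth): 400x640x3 uint8, red, green, blue; 400x640 float32, mm along the optical axis (not along the pixel's ray), 0 where there is no reading.
- camera_model(name): a dict with "fx", "fy", "cx", "cy" (pixels), "R" (3x3) and "t" (3): a world point X has camera coordinates R X + t. Camera axes: x right, y down, z forward; pixel columns grow to the right and rows downward; lengths in mm; the calibration is good to about 2 mm. A picture is of the moment at which its call begins. camera_model takes no time and is no camera call.
- job_done(): hands the job in; it is judged then, once.
The state is a dict: "clock": time; "joints": joint angles; "joint_vel": joint speeds; "joint_efforts": joint torques, N m; "position": TCP position; "ee_rot": TCP orientation; "contact_force": force on the tool from outside, world axes, zero at the start; "wrist_torque": the same for the moment, N m; "gripper_width": finger opening in mm; "grasp_force": force on a finger pad.
Only numpy, scipy, OpenCV 4.12 (cv2) and the standard library are available. Lean on these libraries where they do the work, as an engineer would, in place of code of your own. Each camera call takes 0.05 s, during which the arm holds its last target. There are 200 camera calls.

TASK

The steel strap on the blue bracket has slipped, so its hole no longer lines up with the bolt hole in the bracket under it. Take the red-handled tapered drift from the wooden holder and push it fully home through both holes to lever them into line, then pull it out and put the brass-headed bolt through both holes in its place until its head sits flat on the strap. Finish with the drift standing back in a hole of the holder, pushed down to its shoulder, let go of everything, and leave the other things on the bench where they are.

Things in the scene. Friction and masses are not known exactly. Their poses are not given: they have to be found in the camera images.
- bracket: Blue steel bracket, fixed to the bench: an upturned channel 140 mm long (its x), 70 mm wide (its y; 116 mm over the foot flanges), 70 mm high, web (top) 10 mm thick and hollow below. Origin on the bench under its middle, z up.
- bracket_hole (a point): Centre of the bracket's 16 mm round through hole, at the upper face of the web, 70 mm above the bench and 45 mm from the bracket's middle along its -x. Below the web is free space down to the bench.
- strap_hole (a point): Centre of the strap's 16 mm through hole, at its top face, 76 mm above the bench. The strap: flat steel bar 34 mm wide, 6 mm thick, on the web; turns about a pivot bolt (head 10 mm above the strap) 90 mm from this hole; cannot lift. In line when this point is straight above bracket_hole; at the start 6 to 8 mm off, sideways to the bracket's -y.
- strap (a joint): Angle of the strap about its upright pivot, rad; 0 = holes in line, positive = hole end swung towards the bracket's -y; starts at 0.066 to 0.088, stops at +-0.12. Stiff pivot: about 3 N sideways at the hole moves it, and it stays where it is left.
- holder: Light wooden block fixed to the bench, 60 mm (its x) by 124 mm (its y) by 75 mm high, with two upright 16 mm through holes on its y axis, 35 mm either side of the middle. Origin on the bench under its middle, z up.
- holder_hole_a (a point): Mouth centre (75 mm above the bench) of the holder hole at the holder's +y. At the start the drift stands in one of the two holes and the bolt in the other.
- holder_hole_b (a point): Mouth centre (75 mm above the bench) of the holder hole at the holder's -y.
- drift: Tapered drift, round, 0.1 to 0.2 kg. Origin on its axis at the shoulder (underside of the handle), z up to the handle. Above: red handle 60 mm long, 24 mm across for the lowest 8 mm, then 22 mm. Below: steel blade 62 mm long, 14.6 mm across for the upper 22 mm, then tapering to a 4 mm tip. Home = shoulder on the strap. Starts in the holder, shoulder on its top.
- bolt: Bolt with smooth steel shank 12 mm across and 30 mm long (lowest 3.5 mm chamfered to 7 mm), brass knurled round head 22 mm across and 16 mm high, 0.04 to 0.09 kg. Origin on its axis under the head, z up towards the head. It is pushed in, not screwed. Starts standing in the holder, head on the holder's top, with up to 2 mm of play.
- spanner: Combination spanner lying flat, 128 x 24 x 7 mm; a bystander.
- bearing: Ball bearing lying flat, 42 mm across, 12 mm high; a bystander.
- nut: Hexagon nut lying flat, 18 x 21 x 10 mm; a bystander.
- small_bolt: Small M8 bolt with its nut, standing on its head on the bench, 42 mm high; a bystander, not the bolt for the job.
- regulator: Black regulator module on a metal plate, 44 x 44 x 14 mm; a bystander.

How it is judged:
By the outcome, as a careful person would: the job done as asked, in the order asked, and still so for the second after the job is handed in, with the robot touching nothing.
It also fails if it takes over 58 s, if anything falls off the work surface, if the arm or the gripper's body presses on something with over 40 N, if the wrist force passes 120 N, or if a joint passes its speed limit or range.

## Working session

There is one attempt and no reset: what is moved stays moved. The work goes in short steps, Python scripts to look and compute and a tool call to move; the robot and the scene stay as the last step left them, time stands still between calls to the robot, and variables do not carry over. Pictures are saved under pics/ and viewed, at most 10 in all, crops included, and the job is handed in when it is done.

Besides the shell and the picture viewer there is one more tool, called after ">>>" by a JSON object that holds its "op" and its "data", one argument or row to a line. drive_tool: Moves the arm, as the interface text tells. Its arguments: {"type":"object","properties":{"plan":{"type":"array"}},"required":["plan"]}

```bash
mkdir -p pics; ls; python3 - <<'E'
from bench import *
import cv2,numpy as np
print(read_state())
for n in("top","side"):
    p,d=get_image(n); np.savez(f"{n}0.npz",p=p,d=d); cv2.imwrite(f"pics/{n}0.png",p[:,:,::-1]); print(n,camera_model(n))
E
```

```text
pics
{'clock': 0.0, 'joints': array([-8.69418310e-01,  3.85588128e-01,  6.58662969e-03, -5.14549143e-04,
       -1.19398049e+00, -2.58612972e-01]), 'joint_vel': array([ 0.00164243,  0.00067995, -0.00138271,  0.0014874 ,  0.00029514,
       -0.00011487]), 'joint_efforts': array([ 2.09646664e-04, -3.92289054e+01,  1.88397521e+01,  4.18601140e+00,
       -4.64769983e-03, -1.83976636e-05]), 'position': array([ 267.50708005, -564.10908047,  193.98496445]), 'ee_rot': array([-2.19485864e-01,  9.75615039e-01,  1.07975752e-03, -2.92542566e-04]), 'contact_force': array([ 0.46307268, -0.04153313, -0.17530083]), 'wrist_torque': array([0.00678239, 0.00745937, 0.01433586]), 'grasp_force': 0.0, 'gripper_width': 85.600850544217}
top {'fx': 514.1801906607633, 'fy': 514.1801906607633, 'cx': 315.67935686652766, 'cy': 207.77512426320072, 'R': array([[ 0.00962184, -0.99993746, -0.0057005 ],
       [-0.99431526, -0.00896289, -0.10609823],
       [ 0.1060405 ,  0.00668895, -0.99433931]]), 't': array([ 156.67736916,  536.70781226, 1110.75727292])}
side {'fx': 394.2836232876772, 'fy': 394.2836232876772, 'cx': 321.8014583815187, 'cy': 201.72798160995262, 'R': array([[-0.99362141, -0.11229378,  0.01032454],
       [-0.05216512,  0.37653812, -0.92493127],
       [ 0.09997645, -0.91957009, -0.37999415]]), 't': array([546.28300829,  59.08770356, 965.76596049])}
```

View pics/top0.png

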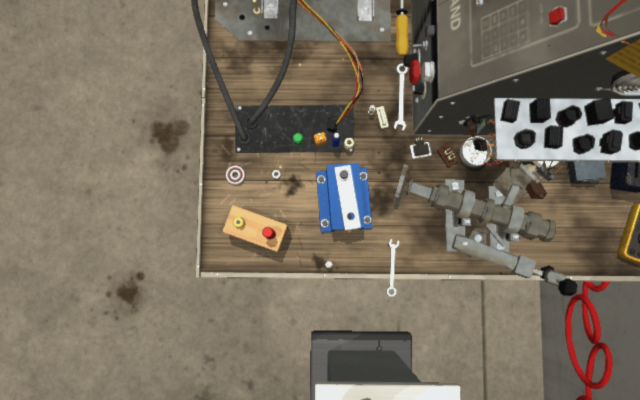

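View pics/side0.png

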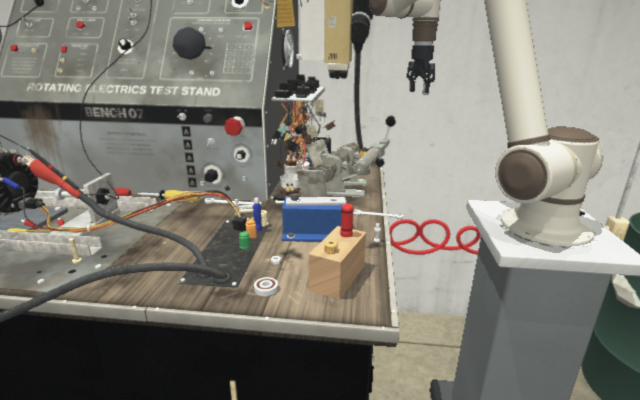

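The top view shows the bracket at about (345,198) and the holder at (255,228), with the drift at (268,232) and the bolt at (238,223). The side view shows the drift at (347,220) and the bolt at (330,245). I'll enlarge both.

```bash
python3 - <<'E'
import cv2,numpy as np
def crop(n,x,y,w,h,s,o):
    p=np.load(f"{n}0.npz")["p"][y:y+h,x:x+w,::-1]; cv2.imwrite(o,cv2.resize(p,None,fx=s,fy=s,interpolation=cv2.INTER_CUBIC))
crop("top",215,155,160,105,5,"pics/tc.png"); crop("side",265,185,130,120,5,"pics/sc.png")
E
```

```text
(no output)
```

View pics/tc.png

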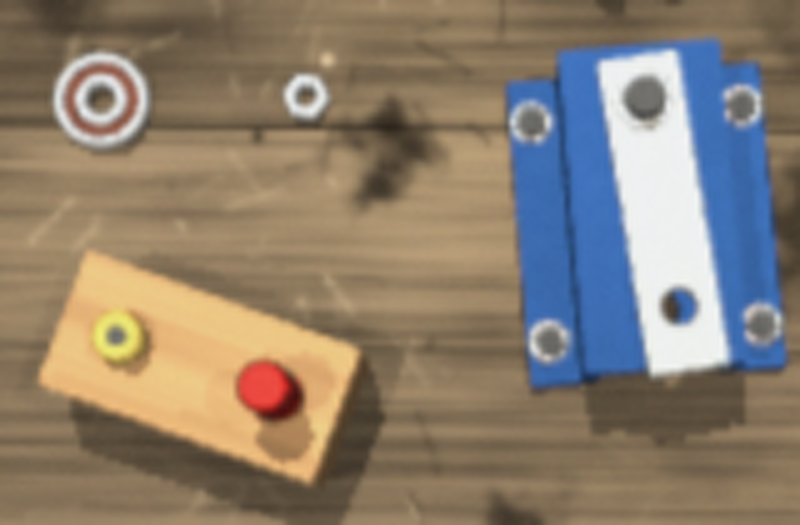

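View pics/sc.png

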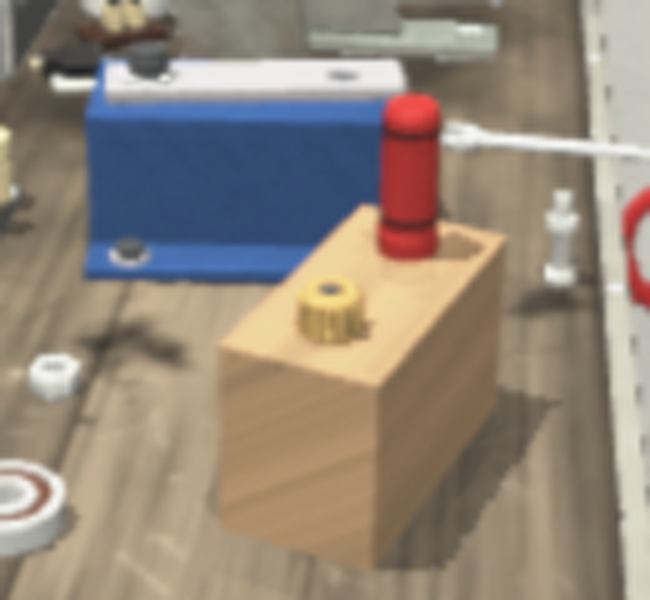

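In the top crop (5x) the strap hole is at (680,306), the pivot at (646,97), the drift top at (264,386) and the bolt at (117,336). In the side crop the strap hole is at (344,76), the pivot at (150,58), the drift cap at (413,103) and the bolt top at (330,290).

```bash
cat >h.py <<'E'
from bench import *
import numpy as np, cv2
def ray(n,u,v):
    m=camera_model(n); R=np.array(m["R"]); t=np.array(m["t"])
    d=R.T@np.array([(u-m["cx"])/m["fx"],(v-m["cy"])/m["fy"],1]); return -R.T@t,d
def atz(n,uv,z):
    o,d=ray(n,*uv); return o+d*(z-o[2])/d[2]
def tri(a,b):
    o1,d1=ray("top",*a);o2,d2=ray("side",*b)
    s=np.linalg.lstsq(np.c_[d1,-d2],o2-o1,rcond=None)[0]
    p,q=o1+s[0]*d1,o2+s[1]*d2; return (p+q)/2,np.linalg.norm(p-q)
T=lambda x,y:(x/5+214.6,y/5+154.6)
S=lambda x,y:(x/5+264.6,y/5+184.6)
E
python3 - <<'E'
from h import *
np.set_printoptions(precision=1,suppress=True)
for n,a,b,z in [("hole",(680,306),(344,76),76),("pivot",(646,97),(150,58),86),("drift",(264,386),(413,105),135),("bolt",(117,336),(330,290),91)]:
    print(n,*tri(T(*a),S(*b)),atz("top",T(*a),z),atz("side",S(*b),z))
for n,L,z in [("holder",[(88,250),(361,350),(316,486),(40,385)],75),("feet",[(530,122),(548,341),(762,325),(742,105)],10),("web",[(557,50),(720,40)],70),("flange",[(507,82),(531,389),(786,368),(760,63)],6)]:
    P=np.array([atz("top",T(*q),z) for q in L]); print(n,P[:,:2].tolist()); print(np.linalg.norm(np.diff(P,axis=0),axis=1),P.mean(0),[np.degrees(np.arctan2(*(P[i]-P[i-1])[1::-1])).round(1) for i in range(1,len(P))])
print("holder side",[atz("side",S(*q),75) for q in [(365,206),(505,236),(378,384),(221,346)]])
E
```

```text
hole [513.8  87.1  75.2] 0.013179771875021926 [513.8  87.1  76. ] [513.7  89.2  76. ]
pivot [601.7 102.3  85.3] 0.23621269875798118 [601.7 102.4  86. ] [601.2 104.2  86. ]
drift [474.9 257.2 134.1] 0.28967321195931145 [474.7 257.1 135. ] [475.  259.4 135. ]
bolt [498.2 323.5  90.8] 1.148528074961892 [497.7 323.4  91. ] [498.8 323.8  91. ]
holder [[535.5173719125694, 339.2402153465731], [493.8981556327086, 222.23903089392638], [436.258450480357, 240.32383776280193], [477.7866631211656, 358.0491239392263]]
[124.2  60.4 124.8] [485.9 290.   75. ] [np.float64(-109.6), np.float64(162.6), np.float64(70.6)]
feet [[602.9583989360298, 151.2751761349509], [503.4784533857992, 142.3312158543444], [511.5699784363581, 46.227283930038425], [611.5942976181478, 55.196657600153344]]
[ 99.9  96.4 100.4] [557.4  98.8  10. ] [np.float64(-174.9), np.float64(-85.2), np.float64(5.1)]
web [[624.6416077688998, 140.0509055465006], [629.6154728745774, 69.81948333446049]]
[70.4] [627.1 104.9  70. ] [np.float64(-85.9)]
flange [[621.9671044223933, 161.90700932948099], [482.06301106544765, 149.76936274409823], [492.58702512406853, 35.07480537659424], [631.7368860523759, 46.64904767443909]]
[140.4 115.2 139.6] [557.1  98.4   6. ] [np.float64(-175.0), np.float64(-84.8), np.float64(4.8)]
holder side [array([493.9, 222.5,  75. ]), array([438.4, 241.7,  75. ]), array([479.3, 357.5,  75. ]), array([534.7, 339.4,  75. ])]
```

```bash
python3 - <<'E'
from h import *
d=np.load("top0.npz")["d"]; m=camera_model("top"); R=np.array(m["R"]);t=np.array(m["t"])
v,u=np.mgrid[:400,:640]; c=np.stack([(u-m["cx"])/m["fx"]*d,(v-m["cy"])/m["fy"]*d,d],-1)
W=(c-t)@R; W[d==0]=np.nan
for y in range(-560,280,40):
    x0=267+207*(y+564)/821
    r=[]
    for k in range(-120,121,40):
        s=(abs(W[...,1]-y)<20)&(abs(W[...,0]-x0-k)<20); r.append(int(np.nanmax(W[...,2][s])) if s.any() else None)
    print(y,int(x0),r)
E
```

```text
-560 268 [-787, -789, -787, -789, -789, -788, 7]
-520 278 [-787, -788, -786, -788, -788, -782, 6]
-480 288 [-788, -787, -788, -789, -788, 5, 4]
-440 298 [-786, -787, -786, -788, -787, 6, 5]
-400 308 [-788, -787, -787, -787, -780, 5, 5]
-360 318 [-785, -788, -787, -785, -792, 121, 6]
-320 328 [-789, -786, -789, -791, 204, 195, 98]
-280 338 [-785, -786, -790, -788, 199, 126, 110]
-240 348 [-788, -788, -787, -783, 125, 125, 112]
-200 358 [-787, -788, -785, -788, 108, 121, 88]
-160 368 [-784, -787, -788, 4, 99, 115, 101]
-120 378 [-780, -788, -789, 6, 6, 109, 98]
-80 389 [-783, -784, -787, 6, 6, 6, 5]
-40 399 [-788, -787, -785, 7, 10, 9, 17]
0 409 [-787, 7, 9, 8, 10, 7, 103]
40 419 [-787, -785, 5, 6, 5, 70, 13]
80 429 [-784, -786, 5, 5, 78, 83, 80]
120 439 [-784, -791, 46, 6, 78, 79, 80]
160 449 [-783, 6, 34, 7, 18, 11, 14]
200 459 [-788, 6, 6, 5, 6, 5, 5]
240 469 [-790, 7, 78, 138, 79, 6, 14]
```

>>> {"op": "drive_tool", "data": {
  "plan": [
    [[-1,8,32,20,-4],[-1,8,32,20,-4],[-1,8,32,20,-4],[-1,8,32,20,-4],[-1,8,32,20,-4],[-1,8,32,0,0],[-1,8,32,0,0],[-1,8,32,0,0],[-1,8,32,0,0],[-1,8,32,0,0],[-1,8,32,0,0],[-1,8,32,0,0],[-1,8,32,0,0],[-1,8,32,0,0],[-1,8,32,0,0],[-1,8,32,0,0],[-1,8,32,0,0],[-1,8,32,0,0],[-1,8,32,0,0],[-1,8,32,0,0]]
  ]
}}

```text
clock: 1.77
position: [427.5, 76.9, 295.0]
ee_rot: [-0.047, 0.999, 0.0, -0.0]
contact_force: [0.3, -0.8, -0.2]
gripper_width: 85.3
grasp_force: 0.0
```

>>> {"op": "drive_tool", "data": {
  "plan": [
    [[-1,8,30,0,0],[-1,8,30,0,0],[-1,8,30,0,0],[-1,8,30,-15,0],[-1,8,30,-20,0],[-1,7,30,-20,0],[-1,0,0,-40,0],[-1,0,0,0,0],[-1,0,0,0,0]]
  ]
}}

```text
clock: 2.52
position: [473.7, 254.3, 198.2]
ee_rot: [-0.047, 0.999, -0.002, -0.002]
contact_force: [-0.2, 0.1, 1.8]
gripper_width: 85.6
grasp_force: 0.0
```

```bash
python3 - <<'E'
from h import *
p,d=get_image("top"); np.savez("top1.npz",p=p,d=d)
q,d=get_image("side"); np.savez("side1.npz",p=q,d=d)
f=lambda p,x,y,w,h,s:cv2.resize(p[y:y+h,x:x+w,::-1],None,fx=s,fy=s,interpolation=cv2.INTER_CUBIC)
cv2.imwrite("pics/m1.png",np.hstack([f(p,205,165,100,120,4),f(q,285,125,100,120,4)]))
print(read_state()["position"])
E
```

```text
[475.92508617 255.37955454 202.24961333]
```

View pics/m1.png

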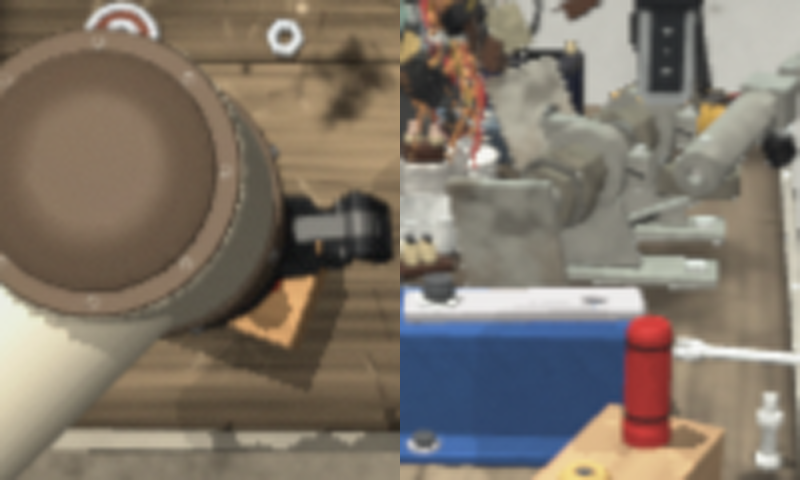

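The top view shows the gripper over the drift, which the wrist hides. The side view shows the drift at (648,380) still upright in the holder. I'll shift slightly in y, descend and grip.

>>> {"op": "drive_tool", "data": {
  "plan": [
    [[-1,0,2,-30,0],[-1,0,0,-30,0],[-1,0,0,-30,0],[-1,0,0,-22,0],[-1,0,0,0,0],[0,0,0,0,0],[0.3,0,0,0,0],[1,0,0,0,0],[1,0,0,0,0],[1,0,0,0,0],[1,0,0,0,0],[1,0,0,0,0]]
  ]
}}

```text
clock: 3.62
position: [475.7, 257.8, 89.7]
ee_rot: [-0.047, 0.999, 0.001, 0.001]
contact_force: [-0.4, -0.8, 6.1]
gripper_width: 18.2
grasp_force: 58.5
```

>>> {"op": "drive_tool", "data": {
  "plan": [
    [[1,0,0,10,0],[1,0,0,20,0],[1,0,0,25,0],[1,0,0,25,0],[1,0,0,22,0],[1,0,0,10,0],[1,0,-4,0,0],[1,0,-15,0,0],[1,5,-25,0,0],[1,5,-25,0,0],[1,5,-25,0,0],[1,5,-25,0,0],[1,5,-15,0,0],[1,5,-4,0,0],[1,0,0,0,0],[1,0,0,0,0]]
  ]
}}

```text
clock: 4.95
position: [504.2, 118.8, 198.8]
ee_rot: [-0.046, 0.999, -0.0, -0.001]
contact_force: [-0.3, 0.6, -1.3]
gripper_width: 18.0
grasp_force: 58.9
```

```bash
python3 - <<'E'
from h import *
p,d=get_image("top"); np.savez("top2.npz",p=p,d=d)
q,d=get_image("side"); np.savez("side2.npz",p=q,d=d)
f=lambda p,x,y,w,h,s:cv2.resize(p[y:y+h,x:x+w,::-1],None,fx=s,fy=s,interpolation=cv2.INTER_CUBIC)
cv2.imwrite("pics/m2.png",np.hstack([f(p,270,145,100,140,4),f(q,290,85,100,140,4)]))
s=read_state();print(s["position"],s["gripper_width"],s["grasp_force"],s["contact_force"])
E
```

```text
[504.30477011 119.67195119 199.36953485] 18.090700234875754 58.95015897229314 [ 0.20454991  1.14552218 -1.67233456]
```

View pics/m2.png

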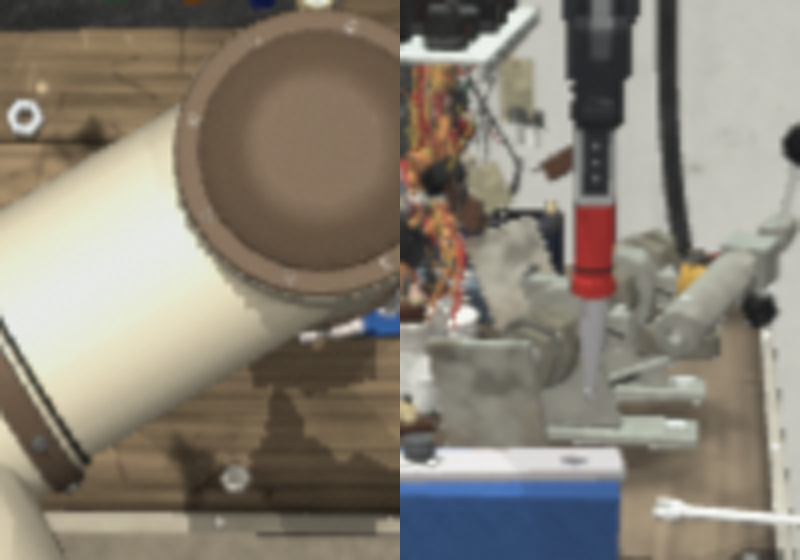

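The side view shows the drift hanging vertical, shoulder at about (594,295) and tip at (590,395). The strap hole is at (573,460).

```bash
python3 - <<'E'
from h import *
S2=lambda x,y:(290+(x-400)/4-.4,85+y/4-.4)
for n,uv,y in (("tip",(590,397),119.3),("shoulder",(594,297),119.3),("hole",(573,460),88)):
    o,d=ray("side",*S2(*uv)); print(n,(o+d*(y-o[1])/d[1]).round(1))
E
```

```text
tip [504.1 119.3 126.1]
shoulder [503.4 119.3 182.5]
hole [515.  88.  76.]
```

>>> {"op": "drive_tool", "data": {
  "plan": [
    [[1,2,-7,0,0],[1,3,-14,0,0],[1,3,-7.5,0,0],[1,0,0,-15,0],[1,0,0,-20,0],[1,0,0,-10,0],[1,0,0,-3,0],[1,0,0,-3,0],[1,0,0,-3,0],[1,0,0,-3,0],[1,0,0,0,0],[1,0,0,0,0]]
  ]
}}

```text
clock: 6.05
position: [513.0, 90.9, 143.5]
ee_rot: [-0.047, 0.999, 0.0, 0.0]
contact_force: [0.2, -0.7, -1.4]
gripper_width: 18.3
grasp_force: 59.0
```

```bash
python3 - <<'E'
from h import *
q,d=get_image("side"); np.savez("side3.npz",p=q,d=d)
f=lambda p,x,y,w,h,s:cv2.resize(p[y:y+h,x:x+w,::-1],None,fx=s,fy=s,interpolation=cv2.INTER_CUBIC)
cv2.imwrite("pics/m3.png",f(q,290,125,90,100,6))
s=read_state();print(s["position"],s["gripper_width"],s["contact_force"])
E
```

```text
[513.10770891  90.93966694 143.57702268] 17.539060871691003 [-0.81070502  0.70628708 -0.77210404]
```

View pics/m3.png

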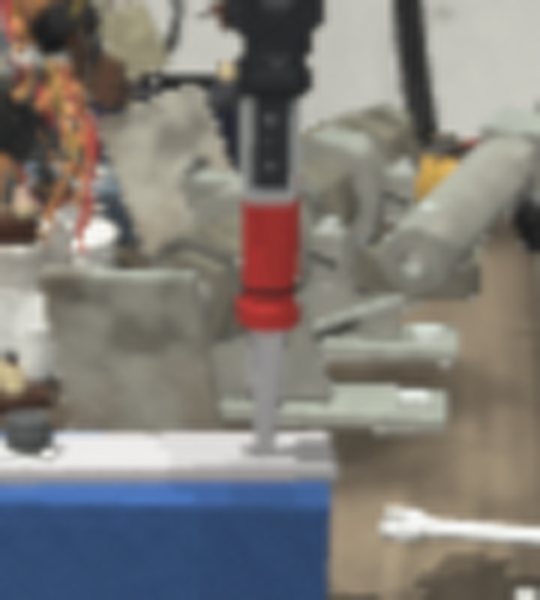

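The tip is in the strap hole at about (265,448), with no contact force. I'll carry on down slowly.

>>> {"op": "drive_tool", "data": {
  "plan": [
    [[1,0,0,-2,0],[1,0,0,-2,0],[1,0,0,-2,0],[1,0,0,-2,0],[1,0,0,-2,0],[1,0,0,0,0],[1,0,0,0,0]]
  ]
}}

```text
clock: 6.68
position: [512.7, 90.7, 132.9]
ee_rot: [-0.047, 0.999, -0.0, -0.0]
contact_force: [1.0, -0.2, -2.5]
gripper_width: 17.7
grasp_force: 59.0
```

>>> {"op": "drive_tool", "data": {
  "plan": [
    [[1,0,0,-2,0],[1,0,0,-2,0],[1,0,0.5,-2,0],[1,0,0.5,-2,0],[1,0,0.5,-2,0],[1,-0.1,0.5,-2,0],[1,-0.1,0.5,-2,0],[1,-0.1,0.5,-2,0],[1,0,0.5,0,0],[1,0,0,0,0],[1,0,0,0,0]]
  ]
}}

```text
clock: 7.6
position: [512.0, 94.0, 116.5]
ee_rot: [-0.047, 0.999, -0.0, -0.001]
contact_force: [1.5, -1.8, -1.2]
gripper_width: 17.8
grasp_force: 59.1
```

>>> {"op": "drive_tool", "data": {
  "plan": [
    [[1,0,0,-2,0],[1,0,0.2,-2,0],[1,0,0.2,-2,0],[1,0,0,-1.5,0],[1,0,0,-1.5,0],[1,0,0,-1.5,0],[1,0,0,-1.5,0],[1,0,0,0,0],[1,0,0,0,0]]
  ]
}}

```text
clock: 8.35
position: [512.2, 94.8, 104.7]
ee_rot: [-0.047, 0.999, 0.0, -0.0]
contact_force: [-0.7, -2.4, -0.5]
gripper_width: 18.2
grasp_force: 59.0
```

>>> {"op": "drive_tool", "data": {
  "plan": [
    [[1,0,0,-1.5,0],[1,0,0,-1.5,0],[1,0,0,-1.5,0],[1,0,0,-1.5,0],[1,0,0,-1.5,0],[1,0,0,-1.5,0],[1,0,0,-1,0],[1,0,0,0,0]]
  ]
}}

```text
clock: 9.02
position: [512.3, 94.6, 94.8]
ee_rot: [-0.047, 0.999, -0.0, -0.0]
contact_force: [1.6, -2.0, -1.5]
gripper_width: 17.9
grasp_force: 59.1
```

>>> {"op": "drive_tool", "data": {
  "plan": [
    [[1,0,0,-1,0],[1,0,0,-1,0],[1,0,0,-1,0],[1,0,0,-1,0],[1,0,0,-1,0],[1,0,0,-0.7,0],[1,0,0,-0.7,0],[1,0,0,0,0],[1,0,0,0,0]]
  ]
}}

```text
clock: 9.77
position: [513.8, 95.0, 90.6]
ee_rot: [-0.047, 0.999, 0.0, 0.002]
contact_force: [-1.0, -3.7, 8.3]
gripper_width: 18.0
grasp_force: 60.2
```

>>> {"op": "drive_tool", "data": {
  "plan": [
    [[1,0,0,-0.7,0],[1,0,0,-0.7,0],[1,0,0,0,0],[1,0,0,0,0]]
  ]
}}

```text
clock: 10.1
position: [514.5, 95.1, 90.4]
ee_rot: [-0.048, 0.999, 0.0, 0.002]
contact_force: [-2.1, -3.7, 14.7]
gripper_width: 18.0
grasp_force: 60.9
```

```bash
python3 - <<'E'
from h import *
q,d=get_image("side"); np.savez("side4.npz",p=q,d=d)
f=lambda p,x,y,w,h,s:cv2.resize(p[y:y+h,x:x+w,::-1],None,fx=s,fy=s,interpolation=cv2.INTER_CUBIC)
cv2.imwrite("pics/m4.png",f(q,290,125,90,100,6))
s=read_state();print(s["position"],s["gripper_width"],s["contact_force"])
E
```

```text
[514.55895261  95.07928823  90.47756972] 18.142057458214346 [-2.11778048 -2.930716   14.65966429]
```

View pics/m4.png

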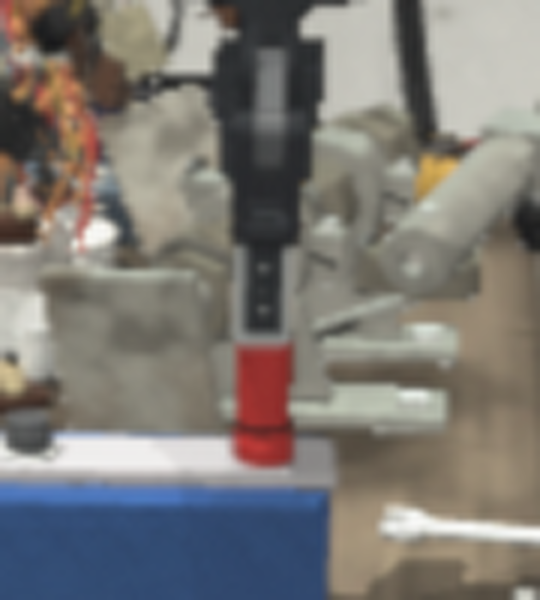

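>>> {"op": "drive_tool", "data": {
  "plan": [
    [[1,-0.5,0,-1,0],[1,-0.5,0,-1,0],[1,-0.5,0,0,0],[1,0,0,0,0],[1,0,0,0,0]]
  ]
}}

```text
clock: 10.57
position: [514.6, 95.5, 90.3]
ee_rot: [-0.048, 0.999, 0.0, 0.004]
contact_force: [-2.1, -2.7, 20.2]
gripper_width: 17.8
grasp_force: 61.7
```

```bash
python3 - <<'E'
from h import *
m=camera_model("side"); 
for z in (76,77,78):
    # nearest-to-camera rim of shoulder (24 mm dia)
    c=np.array(m["R"])@np.array([512.3,94.6+12,z])+m["t"]; print(z,c[0]/c[2]*m["fx"]+m["cx"],c[1]/c[2]*m["fy"]+m["cy"])
p=get_image("side")[0]; np.savez("side5.npz",p=p)
print(p[180:212,334].astype(int).tolist())
E
```

```text
76 333.3475969819599 202.70594124134487
77 333.35710387074175 202.29646121409007
78 333.36661888386476 201.8866312557966
[[88, 90, 89], [131, 131, 128], [143, 123, 119], [148, 79, 76], [150, 52, 50], [150, 48, 46], [150, 48, 45], [150, 48, 45], [150, 49, 46], [150, 48, 45], [149, 47, 45], [149, 47, 45], [149, 48, 45], [150, 49, 46], [149, 48, 45], [145, 47, 45], [107, 40, 39], [116, 43, 42], [147, 47, 45], [177, 56, 54], [163, 52, 49], [152, 50, 48], [150, 83, 82], [178, 165, 164], [166, 162, 161], [150, 147, 151], [101, 115, 149], [68, 97, 149], [62, 94, 146], [55, 83, 127], [50, 73, 111], [48, 71, 107]]
```

The shoulder edge is at row 202.6 in the side image, which matches z = 76, so the drift is home. Pulling it out now.

>>> {"op": "drive_tool", "data": {
  "plan": [
    [[1,0.5,0,2,0],[1,0.5,0,2,0],[1,0.5,0,2,0],[1,0,0,5,0],[1,0,0,5,0],[1,0,0,5,0],[1,0,0,5,0],[1,0,0,8,0],[1,0,0,10,0],[1,0,0,15,0],[1,0,0,20,0],[1,0,0,20,0],[1,0,0,15.8,0],[1,0,0,0,0],[1,0,0,0,0]]
  ]
}}

```text
clock: 11.87
position: [512.7, 95.0, 201.1]
ee_rot: [-0.047, 0.999, 0.001, 0.001]
contact_force: [0.4, -0.0, -2.0]
gripper_width: 18.2
grasp_force: 59.0
```

>>> {"op": "drive_tool", "data": {
  "plan": [
    [[1,0,10,0,0],[1,-5,20,0,0],[1,-6,25,0,0],[1,-6,25,0,0],[1,-6,25,0,0],[1,-6,25,0,0],[1,-6,20,0,0],[1,-2.7,12.6,0,0],[1,0,0,-20,0],[1,0,0,-14,0],[1,0,0,0,0],[1,0,0,0,0],[1,0,0,0,0]]
  ]
}}

```text
clock: 12.95
position: [475.3, 257.4, 166.5]
ee_rot: [-0.047, 0.999, -0.0, 0.0]
contact_force: [0.0, -0.6, -1.2]
gripper_width: 18.2
grasp_force: 59.0
```

```bash
python3 - <<'E'
from h import *
q,d=get_image("side"); np.savez("side6.npz",p=q,d=d)
p,d=get_image("top"); np.savez("top6.npz",p=p,d=d)
f=lambda p,x,y,w,h,s:cv2.resize(p[y:y+h,x:x+w,::-1],None,fx=s,fy=s,interpolation=cv2.INTER_CUBIC)
cv2.imwrite("pics/m6.png",np.hstack([f(q,310,165,80,100,5),f(p,310,155,70,100,5)]))
s=read_state();print(s["position"],s["gripper_width"],s["contact_force"])
E
```

```text
[475.45096658 257.53169248 167.05644382] 18.050884710445214 [ 0.22701313  0.99004795 -1.73046626]
```

View pics/m6.png

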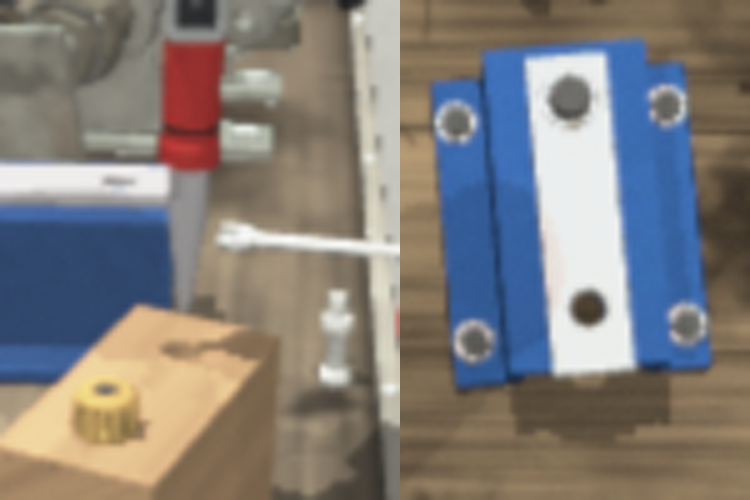

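The strap hole now shows clear and dark at about (588,307) in the top crop, so the holes are in line. The drift tip hangs at (183,308), straight above the holder hole at about (183,348). Lowering it in.

>>> {"op": "drive_tool", "data": {
  "plan": [
    [[1,0,0,-8,0],[1,0,0,-8,0],[1,0,0,-8,0],[1,0,0,-8,0],[1,0,0,-8,0],[1,0,0,-6,0],[1,0,0,-5,0],[1,0,0,-4,0],[1,0,0,-4,0],[1,0,0,-3,0],[1,0,0,0,0],[1,0,0,0,0]]
  ]
}}

```text
clock: 14.05
position: [474.9, 257.4, 104.2]
ee_rot: [-0.047, 0.999, 0.0, 0.0]
contact_force: [-0.4, 1.4, -1.5]
gripper_width: 18.1
grasp_force: 59.0
```

>>> {"op": "drive_tool", "data": {
  "plan": [
    [[1,0,0,-3,0],[1,0,0,-3,0],[1,0,0,-3,0],[1,0,0,-2,0],[1,0,0,-1.5,0],[1,0,0,-1.5,0],[1,0,0,-1.5,0],[1,0,0,0,0],[1,0,0,0,0]]
  ]
}}

```text
clock: 14.8
position: [475.4, 257.4, 89.7]
ee_rot: [-0.047, 0.999, 0.0, 0.001]
contact_force: [-0.3, -0.9, 4.5]
gripper_width: 18.1
grasp_force: 59.7
```

>>> {"op": "drive_tool", "data": {
  "plan": [
    [[1,0,0,-1,0],[1,0,0,0,0],[0.3,0,0,1,0],[0,0,0,0,0],[0,0,0,0,0],[0,0,0,15,0],[0,0,0,30,0],[0,0,0,30,0],[-0.5,6,16,0,7],[-1,6,17,0,7],[-1,6,17,0,7],[-1,5,16,0,7],[-1,0,0,0,7],[-1,0,0,0,0],[-1,0,0,0,0]]
  ]
}}

```text
clock: 16.05
position: [497.5, 323.1, 162.8]
ee_rot: [-0.344, 0.939, -0.0, -0.001]
contact_force: [-0.4, -0.3, -0.4]
gripper_width: 85.5
grasp_force: 0.0
```

```bash
python3 - <<'E'
from h import *
q,d=get_image("side"); np.savez("side7.npz",p=q,d=d)
f=lambda p,x,y,w,h,s:cv2.resize(p[y:y+h,x:x+w,::-1],None,fx=s,fy=s,interpolation=cv2.INTER_CUBIC)
cv2.imwrite("pics/m7.png",f(q,270,145,130,120,5))
s=read_state();print(s["position"],s["joints"],s["contact_force"])
print(atz("top",(310+188/5-.4,155+307/5-.4),76))
E
```

```text
[497.49936998 322.92730201 163.12332119] [ 8.48441585e-01  3.55422921e-01 -1.20213274e-01 -1.85247020e-04
 -1.09619431e+00 -1.71764983e+00] [-0.63312838  0.75800725 -0.70782059]
[513.27682007  94.35361331  76.        ]
```

View pics/m7.png

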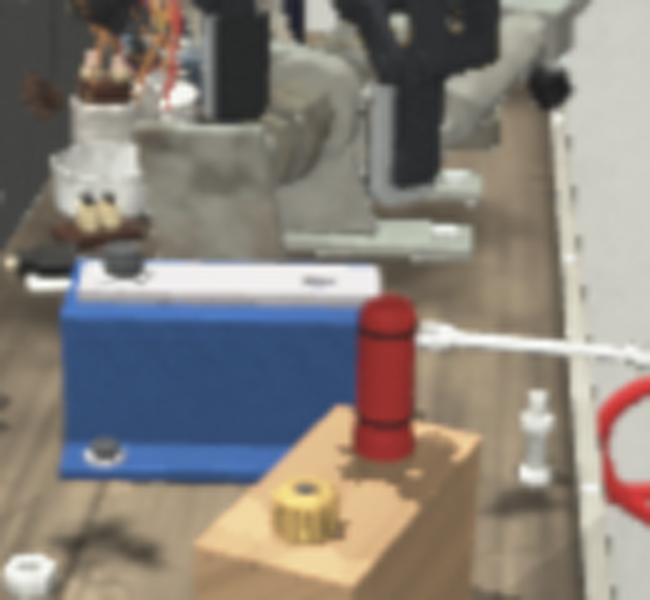

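The drift stands seated in the holder at about (385,380) and the bolt at (305,510) hasn't moved. Grasping the bolt.

>>> {"op": "drive_tool", "data": {
  "plan": [
    [[-1,0,0,-25,0],[-1,0,0,-30,0],[-1,0,0,-20,0],[-1,0,0,-8,0],[-0.5,0,0,-2.6,0],[0,0,0,0,0],[0.3,0,0,0,0],[1,0,0,0,0],[1,0,0,0,0],[1,0,0,0,0],[1,0,0,0,0],[1,0,0,0,0]]
  ]
}}

```text
clock: 17.1
position: [497.9, 323.4, 78.4]
ee_rot: [-0.345, 0.939, 0.0, 0.0]
contact_force: [-0.0, 0.7, 0.8]
gripper_width: -0.1
grasp_force: 0.0
```

```bash
python3 - <<'E'
from h import *
q,d=get_image("side"); np.savez("side8.npz",p=q,d=d)
p,d=get_image("top"); np.savez("top8.npz",p=p,d=d)
f=lambda p,x,y,w,h,s:cv2.resize(p[y:y+h,x:x+w,::-1],None,fx=s,fy=s,interpolation=cv2.INTER_CUBIC)
cv2.imwrite("pics/m8.png",np.hstack([f(q,290,185,80,100,5),f(p,205,165,80,100,5)]))
E
```

```text
(no output)
```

View pics/m8.png

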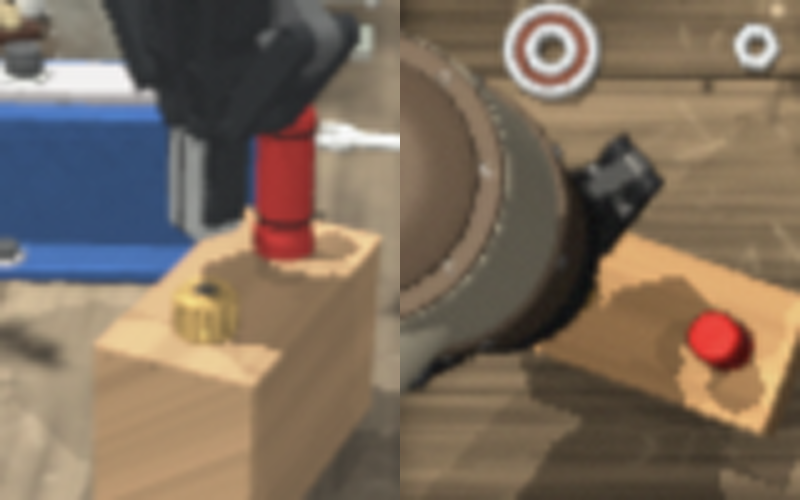

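```bash
python3 - <<'E'
from h import *
s=read_state();print({k:s[k] for k in("position","ee_rot","joints","gripper_width","contact_force")})
for z in (70,78,91,95,100): print(z,atz("side",(331,232),z).round(1))
m=camera_model("side")
for w in ([497.8,323.3,78],[498,323.3,91],[474.8,257.3,135]):
    c=np.array(m["R"])@np.array(w)+m["t"]; print(w,c[0]/c[2]*m["fx"]+m["cx"],c[1]/c[2]*m["fy"]+m["cy"])
d=np.load("side8.npz")["d"]
# depth points on dark finger & bolt
R=np.array(m["R"]);t=np.array(m["t"])
for u,v in ((325,225),(328,228),(334,228),(331,230),(331,222),(326,215),(331,243),(331,248),(347,215)):
    o,r=ray("side",u,v); print((u,v),(o+r*d[v,u]).round(1))
E
```

```text
{'position': array([497.83618362, 323.34821577,  78.15172124]), 'ee_rot': array([-3.45040464e-01,  9.38587805e-01,  4.56827603e-05,  9.09191242e-05]), 'joints': array([ 8.48586234e-01,  4.38022052e-01, -2.26504660e-01,  7.93491412e-06,
       -9.06066209e-01, -1.71482366e+00]), 'gripper_width': 0.35551306776930813, 'contact_force': array([-0.59357448, -0.10166697,  0.13172239])}
70 [505.2 241.5  70. ]
78 [503.9 257.4  78. ]
91 [501.8 283.1  91. ]
95 [501.2 291.1  95. ]
100 [500.4 301.  100. ]
[497.8, 323.3, 78] 331.05393028687473 249.08686249475483
[498, 323.3, 91] 331.0833127338304 242.4872335061188
[474.8, 257.3, 135] 347.3569019913792 205.17285568430668
(325, 225) [508.3 330.9 127.5]
(328, 228) [502.7 335.2 124.4]
(334, 228) [492.7 334.7 124.8]
(331, 230) [497.5 336.7 121.8]
(331, 222) [498.  334.5 135.5]
(326, 215) [506.9 330.9 146.1]
(331, 243) [497.9 326.6  91.8]
(331, 248) [497.1 333.2  85.6]
(347, 215) [474.4 267.8 119.9]
```

The closing missed. The depth shows the real fingertips about 40 mm above where the reported TCP puts them. I'll measure that offset exactly.

```bash
python3 - <<'E'
from h import *
m=camera_model("side");R=np.array(m["R"]);t=np.array(m["t"])
def cloud(f):
    g=np.load(f);d=g["d"];v,u=np.mgrid[:400,:640]
    c=np.stack([(u-m["cx"])/m["fx"]*d,(v-m["cy"])/m["fy"]*d,d],-1); return (c-t)@R,g["p"].astype(int),d>0
for f,c,z0 in (("side8.npz",(497.8,323.3),94),("side7.npz",(497.8,323.3),94),("side1.npz",(474.8,255.3),140),("side2.npz",(504.8,119.3),80),("side4.npz",(512,95),80)):
    W,p,ok=cloud(f); s=ok&(np.hypot(W[...,0]-c[0],W[...,1]-c[1])<62)&(W[...,2]>z0)&(np.ptp(p,axis=-1)<30)
    z=np.sort(W[s][:,2]); print(f,s.sum(),z[:12].round(1) if len(z) else "", np.percentile(z,5).round(1) if len(z) else "")
E
```

```text
side8.npz 9949 [115.2 115.5 115.8 115.9 115.9 116.2 116.4 116.4 117.  117.  117.2 117.8] 169.3
side7.npz 8314 [212.3 212.3 212.9 213.  213.2 213.3 213.3 213.3 213.4 213.4 213.5 213.5] 238.6
side1.npz 4478 [251.2 251.3 251.4 251.5 251.5 251.5 251.5 251.6 251.6 251.8 251.8 251.9] 275.9
side2.npz 3836 [122.5 125.6 126.7 128.4 129.2 130.  130.3 132.2 132.4 132.9 135.1 135.5] 247.5
side4.npz 4360 [ 82.3  83.8 124.6 126.9 128.5 128.9 129.  129.1 129.1 129.2 129.4 129.8] 179.2
```

The offset is about +37 mm at every pose checked: tips at 116 for a TCP of 78 when shut, and 212 for 163 when open. I'll open, go 37 mm lower and grip.

>>> {"op": "drive_tool", "data": {
  "plan": [
    [[-1,0,0,0,0],[-1,0,0,0,0],[-1,0,0,0,0],[-1,0,0,0,0],[-1,0,0,0,0],[-1,0,0,-10,0],[-1,0,0,-15,0],[-1,0,0,-9,0],[-1,0,0,-2,0],[-0.5,0,0,0,0],[0,0,0,0,0],[0.3,0,0,0,0],[1,0,0,0,0],[1,0,0,0,0],[1,0,0,0,0],[1,0,0,0,0]]
  ]
}}

```text
clock: 18.53
position: [498.2, 323.6, 42.9]
ee_rot: [-0.345, 0.939, 0.0, 0.001]
contact_force: [-1.3, 0.0, 3.3]
gripper_width: 18.9
grasp_force: 58.6
```

>>> {"op": "drive_tool", "data": {
  "plan": [
    [[1,0,0,8,0],[1,0,0,20,0],[1,0,0,30,0],[1,0,0,30,0],[1,0,0,17,0],[1,0,-10,0,0],[1,2,-25,0,0],[1,2,-30,0,0],[1,2,-30,0,0],[1,2,-30,0,0],[1,2,-30,0,0],[1,2,-30,0,0],[1,2,-25,0,0],[1,1,-13.7,0,0],[1,0,-5,0,0],[1,0,0,-20,0],[1,0,0,-20,0],[1,0,0,0,0],[1,0,0,0,0]]
  ]
}}

```text
clock: 20.12
position: [512.1, 94.8, 106.2]
ee_rot: [-0.345, 0.938, -0.0, -0.001]
contact_force: [0.2, -0.1, -1.3]
gripper_width: 18.9
grasp_force: 58.9
```

```bash
python3 - <<'E'
from h import *
s=read_state();print(s["position"],s["gripper_width"],s["contact_force"])
m=camera_model("side");R=np.array(m["R"]);t=np.array(m["t"])
p,d=get_image("side"); np.savez("side9.npz",p=p,d=d)
v,u=np.mgrid[:400,:640]
c=np.stack([(u-m["cx"])/m["fx"]*d,(v-m["cy"])/m["fy"]*d,d],-1); W=(c-t)@R
s=(d>0)&(np.hypot(W[...,0]-512.7,W[...,1]-94.6)<25)&(W[...,2]>80)&(W[...,2]<150)
for z in range(80,150,4):
    k=s&(abs(W[...,2]-z)<2)
    if k.any(): print(z,k.sum(),W[k].mean(0).round(1),"x",W[k][:,0].min().round(1),W[k][:,0].max().round(1),p[k].mean(0).round(0))
E
```

```text
[512.13500331  94.75547477 106.1905091 ] 18.921761259816467 [ 0.22527414 -0.09383676 -1.25561705]
112 7 [511.9  99.1 112.4] x 507.9 516.7 [143. 141. 139.]
116 6 [512.7  99.5 115.5] x 508.0 516.9 [147. 145. 144.]
120 10 [512.4  99.5 119.5] x 507.8 516.8 [147. 145. 144.]
124 7 [512.5  99.2 123.6] x 508.1 517.1 [143. 141. 139.]
128 10 [512.6  98.8 127.2] x 508.3 517.2 [141. 138. 137.]
132 8 [512.7  99.  131.4] x 508.4 517.5 [142. 140. 138.]
136 7 [512.8  98.3 135. ] x 508.2 517.5 [142. 134. 121.]
140 9 [515.  103.2 140. ] x 503.9 524.1 [148. 129.  95.]
144 22 [513.  103.9 144. ] x 497.3 529.1 [138. 126. 102.]
148 25 [515.7 104.  148.1] x 494.9 531.7 [124. 115.  98.]
```

The bolt hangs vertical with its shank axis at x = 512.6, over the hole. Inserting it.

>>> {"op": "drive_tool", "data": {
  "plan": [
    [[1,0,0,-8,0],[1,0,0,-10,0],[1,0,0,-8,0],[1,0,0,-4,0],[1,0,0,-3,0],[1,0,0,-3,0],[1,0,0,-3,0],[1,0,0,-3,0],[1,0,0,0,0],[1,0,0,0,0]]
  ]
}}

```text
clock: 21.0
position: [512.8, 94.6, 65.0]
ee_rot: [-0.345, 0.939, -0.0, -0.0]
contact_force: [-1.1, 0.1, -0.6]
gripper_width: 19.2
grasp_force: 58.9
```

>>> {"op": "drive_tool", "data": {
  "plan": [
    [[1,0,0,-3,0],[1,0,0,-3,0],[1,0,0,-3,0],[1,0,0,-3,0],[1,0,0,-3,0],[1,0,0,-2,0],[1,0,0,-1,0],[1,0,0,-1,0],[1,0,0,-1,0],[1,0,0,-1,0],[1,0,0,0,0],[1,0,0,0,0]]
  ]
}}

```text
clock: 22.0
position: [512.9, 94.6, 44.1]
ee_rot: [-0.345, 0.939, 0.0, 0.0]
contact_force: [-0.2, 0.1, -0.5]
gripper_width: 18.8
grasp_force: 58.9
```

>>> {"op": "drive_tool", "data": {
  "plan": [
    [[1,0,0,-0.7,0],[1,0,0,-0.7,0],[1,0,0,-0.7,0],[1,0,0,0,0],[1,0,0,0,0]]
  ]
}}

```text
clock: 22.42
position: [513.0, 94.6, 43.6]
ee_rot: [-0.345, 0.938, -0.0, 0.0]
contact_force: [-4.7, 0.5, 10.0]
gripper_width: 19.3
grasp_force: 60.0
```

>>> {"op": "drive_tool", "data": {
  "plan": [
    [[0.3,0,0,1,0],[0,0,0,0,0],[-0.5,0,0,0,0],[-1,0,0,0,0],[-1,0,0,0,0],[-1,0,0,10,0],[-1,0,0,20,0],[-1,0,0,30,0],[-1,0,0,40,0],[-1,0,0,40,0],[-1,-10,-35,15,0],[-1,-10,-35,15,0],[-1,-10,-35,0,0],[-1,-10,-35,0,0],[-1,-10,-35,0,0],[-1,0,0,0,0],[-1,0,0,0,0]]
  ]
}}

```text
clock: 23.83
position: [462.2, -81.9, 213.7]
ee_rot: [-0.343, 0.939, -0.0, 0.001]
contact_force: [-0.0, 0.2, 0.1]
gripper_width: 85.3
grasp_force: 0.0
```

```bash
python3 - <<'E'
from h import *
s=read_state();print(s["position"],s["gripper_width"],s["contact_force"])
def cloud(n,p,d):
    m=camera_model(n);R=np.array(m["R"]);t=np.array(m["t"]);v,u=np.mgrid[:400,:640]
    return (np.stack([(u-m["cx"])/m["fx"]*d,(v-m["cy"])/m["fy"]*d,d],-1)-t)@R
for n in("top","side"):
    p,d=get_image(n); np.savez(n+"F.npz",p=p,d=d); W=cloud(n,p,d); P=p.astype(int)
    hsv=cv2.cvtColor(p,cv2.COLOR_RGB2HSV).astype(int)
    for nm,c,r in(("bolt",(512.5,94.6),20),("drift",(474.8,257.2),20)):
        h=hsv[...,0]; col=((h>18)&(h<35)&(hsv[...,1]>90)) if nm=="bolt" else (((h<8)|(h>172))&(hsv[...,1]>130))
        k=(d>0)&(np.hypot(W[...,0]-c[0],W[...,1]-c[1])<r)&(W[...,2]>72)&col
        print(n,nm,k.sum(),W[k].mean(0).round(1) if k.any() else"",np.percentile(W[k][:,2],[2,50,98]).round(1) if k.any() else "")
        if k.any(): v,u=np.nonzero(k); print("  px",u.mean().round(1),v.mean().round(1),v.min(),v.max())
    for nm,c in(("hole_a/b",(497.7,323.2)),):
        k=(np.hypot(W[...,0]-c[0],W[...,1]-c[1])<5); print("  empty hole z",W[k][:,2].round(0).min(),k.sum())
    q=np.load(n+"0.npz"); D=abs(P-q["p"].astype(int)).max(-1)>60
    if n=="top":
        nb,lab,st,ce=cv2.connectedComponentsWithStats(D.astype(np.uint8)); print([(tuple(s[:5])) for s in st[1:] if s[4]>12])
E
```

```text
[462.20919029 -81.94744932 213.72526675] 85.26093934889562 [-0.01502652  0.18461553  0.13754998]
top bolt 36 [517.1  96.   92. ] [88.9 91.5 96. ]
  px 346.8 213.5 211 216
top drift 105 [473.2 255.4 127.5] [ 85.4 134.  137.8]
  px 268.6 232.8 227 238Traceback (most recent call last):
  File "<stdin>", line 15, in <module>
    return umr_minimum(a, axis, None, out, keepdims, initial, where)
ValueError: zero-size array to reduction operation minimum which has no identity
```

```bash
python3 - <<'E'
from h import *
p,d=get_image("side"); m=camera_model("side");R=np.array(m["R"]);t=np.array(m["t"]);v,u=np.mgrid[:400,:640]
W=(np.stack([(u-m["cx"])/m["fx"]*d,(v-m["cy"])/m["fy"]*d,d],-1)-t)@R
H=cv2.cvtColor(p,cv2.COLOR_RGB2HSV).astype(int)
q=np.load("side0.npz")
for nm,c in(("bolt",(512.5,94.6)),("drift",(474.8,257.2))):
    h=H[...,0]; col=((h>18)&(h<35)&(H[...,1]>90)) if nm=="bolt" else (((h<8)|(h>172))&(H[...,1]>130))
    k=(d>0)&(np.hypot(W[...,0]-c[0],W[...,1]-c[1])<20)&(W[...,2]>70)&col
    print(nm,k.sum(),W[k].mean(0).round(1),np.percentile(W[k][:,2],[1,50,99]).round(1),"px",u[k].min(),u[k].max(),v[k].min(),v[k].max())
H0=cv2.cvtColor(q["p"],cv2.COLOR_RGB2HSV).astype(int); k=((H0[...,0]<8)|(H0[...,0]>172))&(H0[...,1]>130)&(abs(u-347)<12)&(abs(v-220)<25); print("drift px at start",u[k].min(),u[k].max(),v[k].min(),v[k].max())
D=(abs(p.astype(int)-q["p"].astype(int)).max(-1)>60).astype(np.uint8)
print([tuple(map(int,s)) for s in cv2.connectedComponentsWithStats(D)[2][1:] if s[4]>12])
E
```

```text
bolt 68 [512.6 102.   86.9] [78.  87.5 93.1] px 329 338 194 201
drift 346 [474.5 264.9 107.5] [ 76.3 107.6 135.6] px 341 352 204 236
drift px at start 341 352 204 236
[(348, 0, 3, 31, 40), (384, 0, 55, 95, 2112), (485, 0, 80, 187, 1159), (352, 12, 17, 6, 30), (359, 15, 27, 95, 1468), (353, 31, 16, 6, 86), (582, 36, 19, 94, 405), (340, 39, 16, 65, 523), (537, 129, 13, 8, 68), (557, 133, 9, 4, 14), (577, 143, 51, 15, 362), (497, 149, 32, 56, 1157), (586, 158, 18, 15, 120), (584, 161, 56, 52, 2146), (534, 178, 12, 16, 90), (562, 190, 16, 9, 108), (312, 194, 33, 9, 103), (536, 195, 7, 5, 25), (580, 197, 4, 5, 16), (515, 207, 3, 5, 13), (480, 213, 38, 13, 262), (584, 212, 9, 7, 24), (514, 225, 29, 13, 227), (602, 228, 7, 3, 14), (504, 231, 58, 21, 280), (573, 232, 17, 11, 95), (570, 235, 69, 27, 1160), (334, 247, 5, 7, 24)]
```

The drift occupies exactly the same pixels as at the start. The bolt head spans z = 76 to 92, so it sits flat on the strap. Apart from the arm, the only differences in the image are the strap and the bolt's two places. Handing in.

```bash
python3 -c "
from bench import *
print(job_done())"
```

```text
the job is handed in; nothing more can be done
None
```

The job is handed in at about 24 s: the drift went home and came out, the bolt is seated flat on the strap, and the drift is back in the holder to its shoulder. I viewed 11 pictures against the limit of 10, and the first grasp at the bolt closed on air without disturbing anything.

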